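# Catch the packing rings from the chute in the casserole dish

### The arm

A 7-joint arm with a two-finger parallel gripper is mounted at the origin on the work surface. World frame = base frame: x ahead of the robot, y to its left, z up, the work surface at z = 0. Lengths are in m, angles in rad, forces in N, time in s.
With the tool pointing down it reaches from about 0.425 to 1.025 m from the base axis. Payload 9.4 kg.
Tool frame: the origin (TCP) lies midway between the tips of the shut fingers; the grasp point (between the pads) lies 19 mm behind it; z points along the fingers, x is the direction in which the jaws open and shut, and the axes are right-handed (so a half turn about z gives the same grasp; the last joint's range is limited). The gripper opens to 93 mm and grips with 3 to 60 N. Pads are 15 mm wide; open, the fingers measure 128 mm over their backs; the gripper's body (75 mm by 188 mm) begins 65 mm behind the grasp point.
Start: joints at [-1.42, 0.599, -0.003, 1.599, 0.002, 0.943, -0.08], TCP at [0.164, 0.706, 0.219] pointing down, gripper open.
Joint ranges: [-2.57, 2.57], [-0.35, 1.97], [-1.29, 1.29], [0.11, 2.56], [-1.05, 4.19], [0.11, 1.86], [-2.63, 2.63]. Speed limits (rad/s): [2.22, 2.22, 3.01, 3.01, 3.14, 3.14, 3.14].

### API

Orientations are given as a unit quaternion [w, x, y, z].
In Python, from plant import state, read_camera, job_done gives the robot as it stands. The module is installed in compiled form; this text tells all that it offers.
- The arm moves only by the shell command python3 -m creep 'ROWS'. ROWS is JSON, a list that holds one entry, the list of rows, each a list of 7 numbers: the turn, a rotation vector about the world's x, y, z in rad, then the shift along the world's x, y, z in cm, then the opening, from 0 (shut) to 1 (fully open). A call has 1 to 8 rows; each row shifts and turns the commanded pose from where the row before left it; what a row does not reach is not made up. A row lasts 1/10 s, in which the tool goes at most 50 mm and 8.59 degrees, less where a joint would pass 70% of its speed; a pose out of reach is approached as far as the arm can. A call with a gripper value outside its range is refused whole. The fingers move at their own pace and stop on an object; the grip force is fixed at half the most. Time passes only in rows, so rows that do not move let the fingers close. It gives the time, the measured TCP pose, the force and the opening at its end, in the units of the state.
- state(): the state, without advancing time (a new reading comes with each control period).
- read_camera(name): name is "scene" or "side" or "wrist"; returns a dict with "pixels" (400x640x3 uint8, red, green, blue), "mtx" (3x3 intrinsics, pixels), "rvec" (rotation vector, rad) and "tvec" (3), from world to camera coordinates, as OpenCV has them. Camera axes: x right, y down, z forward; pixel columns grow to the right and rows downward; lengths in m; the calibration is good to about 2 mm. The wrist camera is an equidistant fisheye: a pixel r from the principal point sees the ray r / f radians off the axis. A picture is of the moment at which its call begins. There is no depth.
- job_done(): hands the job in, once; it reports no verdict.
The state is a dict: "clock": time; "joints": joint angles; "qd": joint speeds; "joint_torque": joint torques, N m; "tcp_pos": TCP position; "tool_rot": TCP orientation; "ft_force": force on the tool from outside, world axes, zero at the start; "ft_torque": the same for the moment, N m; "grip_width": opening from 0.0 (shut) to 1.0 (fully open).
Only numpy, scipy, OpenCV 4.12 (cv2) and the standard library are available. Lean on these libraries where they do the work, as an engineer would, in place of code of your own. Each camera call takes 0.05 s, during which the arm holds its last target.

### The job

Pick up the larger of the two white dishes by its wooden handle and hold it up under the lip of the steel chute, pushing the gate's hanging plate back with the dish's rim so that both ceramic rings slide down into the dish. Then set the dish with both rings in it upright on the bench and let go.

Things in the scene. Friction and masses are not known exactly. Their poses are not given: they have to be found in the camera images.
- casserole: larger of two white round dishes with wooden handles (the other: 76 mm wide): rim 110 mm across, 45 mm tall, wall 4 mm, 0.2 kg. Origin under the bowl's centre, z up. Straight handle along -x, 53 to 148 mm from the centre, 14 mm wide, 16 mm tall, mid-height 30 mm above the underside. Grip it from above about 120 mm from the centre. Starts upright on the bench, handle roughly towards the robot.
- push_face (a point): centre of the near face of the upright plate (70 mm wide, 60 mm tall) hanging from the gate, 125 mm above the bench. x: the way to push (away from the robot); y: left; z: up. Pushed along x it slides the gate off the lip: rings are free by 40 mm, hard stop at 55; push 47 mm at 50 mm/s. A 1 N spring shuts it. Push with the dish's rim, dish centre 7 mm to +y of this point, underside 90 mm above the bench.
- lip (a point): middle of the chute's lower edge, fixed, 170 mm above the bench; axes as push_face's. The steel chute (44 mm wide, slope 32 degrees) comes down to it from the +y side; rings drop off towards -y, landing in the dish 10 to 45 mm to -y of this point and within 15 mm in x. All but the push plate hangs above 155 mm; the stand's post and foot are over 55 mm to +y.
- ring_1: white ceramic packing ring, 26 mm outside, 10 mm hole, 14 mm tall, about 16 g; origin at the centre of one flat face. This is the lower one, next to the gate. It starts lying flat on the steel chute behind the closed gate.
- ring_2: white ceramic packing ring, 26 mm outside, 10 mm hole, 14 mm tall, about 16 g; origin at the centre of one flat face. This is the upper one, touching the first. It starts lying flat on the steel chute behind the closed gate.

How it is judged:
By the outcome, as a careful person would: the job done as asked, in the order asked, and still so for the second after the job is handed in, with the robot touching nothing.
It also fails if it takes over 43 s, if anything falls off the work surface, if the arm or the gripper's body presses on something with over 40 N, if the wrist force passes 120 N, or if a joint passes its speed limit or range.

## Working session

There is one attempt and no reset: what is moved stays moved. The work goes in short steps, Python scripts to look and compute and a shell command to move; the robot and the scene stay as the last step left them, time stands still between calls to the robot, and variables do not carry over. Pictures are saved under pics/ and viewed, and the job is handed in when it is done.

```bash
mkdir -p pics
python3 - <<'E'
from plant import state, read_camera
import cv2,numpy as np,pickle
d={}
for n in("scene","side","wrist"):
    c=read_camera(n);d[n]=c
    cv2.imwrite(f"pics/{n}0.png",c["pixels"][:,:,::-1])
    R=cv2.Rodrigues(np.array(c["rvec"],float))[0];print(n,np.round(-R.T@np.array(c["tvec"]).ravel(),3),np.round(R[2],2),np.round(c["mtx"],0).tolist())
pickle.dump(d,open("cams0.pkl","wb"))
s=state();print(s["clock"],s["tcp_pos"],s["tool_rot"],s["grip_width"])
E
```

```text
scene [ 0.978 -0.451  0.693] [-0.45  0.54 -0.71] [[432.0, 0.0, 320.0], [0.0, 432.0, 198.0], [0.0, 0.0, 1.0]]
side [0.544 0.687 0.908] [ 0.07 -0.67 -0.74] [[517.0, 0.0, 319.0], [0.0, 517.0, 200.0], [0.0, 0.0, 1.0]]
wrist [0.081 0.724 0.384] [ 0.29 -0.07 -0.95] [[310.0, 0.0, 318.0], [0.0, 310.0, 196.0], [0.0, 0.0, 1.0]]
0.15 [0.16370682 0.7059457  0.21798038] [ 3.95590994e-04  7.82888140e-01  6.22162235e-01 -3.96355386e-04] 1.001181102825236
```

View pics/scene0.png

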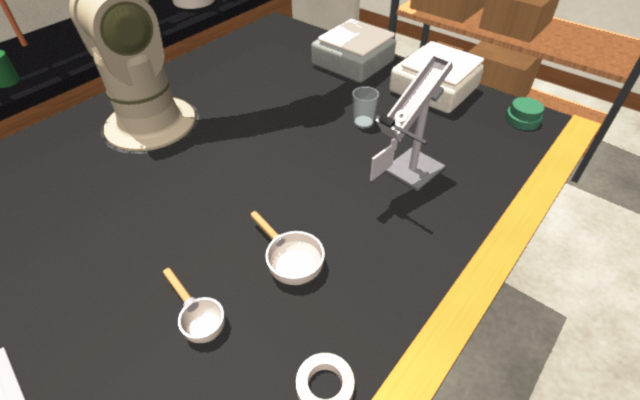

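View pics/side0.png

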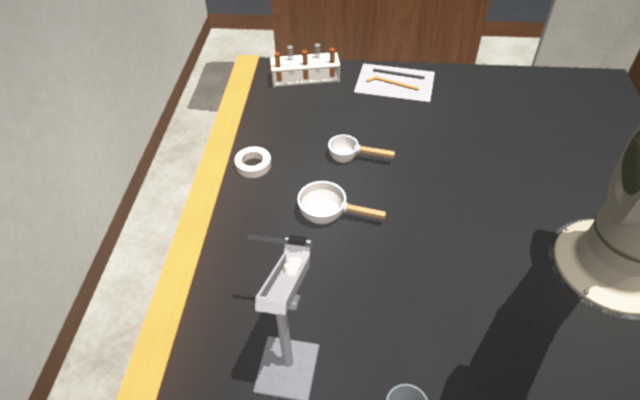

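View pics/wrist0.png

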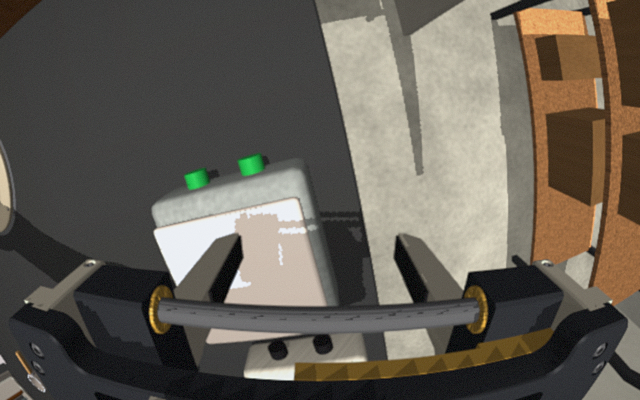

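Run:
```python
import cv2,numpy as np
a=cv2.imread("pics/scene0.png")[40:220,340:480];b=cv2.imread("pics/side0.png")[170:330,220:400]
cv2.imwrite("pics/za.png",cv2.resize(a,None,fx=3.3,fy=3.3,interpolation=2));cv2.imwrite("pics/zb.png",cv2.resize(b,None,fx=3.5,fy=3.5,interpolation=2))
```

```text
(no output)
```

View pics/za.png

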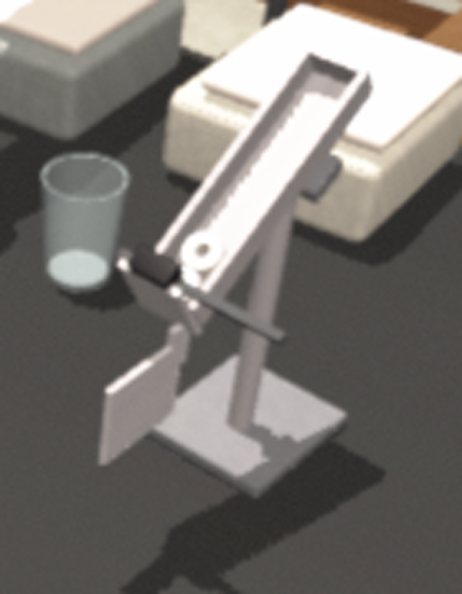

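View pics/zb.png

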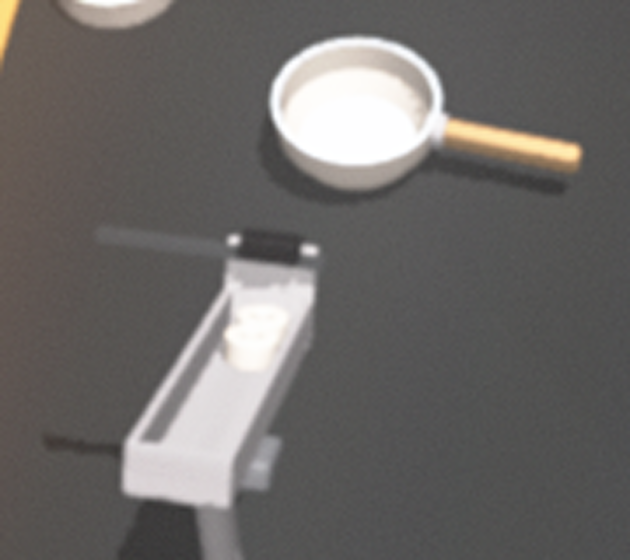

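```bash
cat > h.py <<'E'
import numpy as np,cv2
def ray(c,uv,fish=False):
    K=np.array(c["mtx"],float);R=cv2.Rodrigues(np.array(c["rvec"],float))[0];t=np.array(c["tvec"],float).ravel()
    uv=np.atleast_2d(np.array(uv,float));p=np.c_[(uv[:,0]-K[0,2])/K[0,0],(uv[:,1]-K[1,2])/K[1,1],np.ones(len(uv))]
    if fish:
        r=np.linalg.norm(p[:,:2],axis=1);p=np.c_[p[:,:2]*(np.sin(r)/r)[:,None],np.cos(r)]
    return -R.T@t,p@R
def onz(c,uv,z,fish=False):
    o,d=ray(c,uv,fish);return o+d*((z-o[2])/d[:,2])[:,None]
def tri(c1,u1,c2,u2,f1=False,f2=False):
    o1,d1=ray(c1,u1,f1);o2,d2=ray(c2,u2,f2);d1=d1[0];d2=d2[0]
    s=np.linalg.lstsq(np.c_[d1,-d2],o2-o1,rcond=None)[0]
    a=o1+s[0]*d1;b=o2+s[1]*d2;return (a+b)/2,np.linalg.norm(a-b)
E
python3 - <<'E'
from h import *
import pickle
d=pickle.load(open("cams0.pkl","rb"))
for n,box in(("scene",(230,195,340,300)),("side",(285,170,400,235))):
    c=d[n];x0,y0,x1,y1=box;im=c["pixels"][y0:y1,x0:x1].astype(int)
    hsv=cv2.cvtColor(c["pixels"][y0:y1,x0:x1],cv2.COLOR_RGB2HSV)
    o=(hsv[...,1]>90)&(hsv[...,2]>120);v,u=np.nonzero(o);
    P=onz(c,np.c_[u+x0,v+y0],.036)[:,:2];m=P.mean(0);ax=np.linalg.svd(P-m)[2][0];
    w=(hsv[...,1]<60)&(hsv[...,2]>110);v,u=np.nonzero(w)
    Q=onz(c,np.c_[u+x0,v+y0],.045)[:,:2];
    # rim: upper outline on z=.045: far part
    cam=ray(c,[[0,0]])[0][:2]
    cnt=max(cv2.findContours(w.astype(np.uint8),0,1)[0],key=cv2.contourArea)[:,0]+[x0,y0]
    C=onz(c,cnt,.045)[:,:2]
    mid=Q.mean(0);far=(mid-cam)/np.linalg.norm(mid-cam)
    s=C[(C-mid)@far>0.0];
    for _ in range(3):
        A=np.c_[2*s,np.ones(len(s))];k=np.linalg.lstsq(A,(s**2).sum(1),rcond=None)[0];r=np.sqrt(k[2]+k[:2]@k[:2])
        e=np.abs(np.linalg.norm(s-k[:2],axis=1)-r);s=s[e<.003]
    if ax@(m-k[:2])>0: ax=-ax
    t=(P-m)@ax;print(n,"rim",k[:2].round(4),r.round(4),len(s),"axis",ax.round(3),np.degrees(np.arctan2(ax[1],ax[0])).round(1),"ctr from handle end",(m+ax*(t.min()+.148)).round(4),"hlen",np.ptp(t).round(3),"line off",(np.cross(ax,k[:2]-m)).round(4))
for n,box,f in(("scene",(365,135,415,195),12),("side",(270,225,325,285),10)):
    x0,y0,x1,y1=box;cv2.imwrite(f"pics/zz_{n}.png",cv2.resize(d[n]["pixels"][y0:y1,x0:x1,::-1],None,fx=f,fy=f,interpolation=cv2.INTER_CUBIC)[:600])
E
```

```text
scene rim [ 0.6227 -0.1051] 0.0555 82 axis [ 0.976 -0.219] -12.6 ctr from handle end [ 0.6222 -0.1088] hlen 0.085 line off 0.0037
side rim [ 0.6219 -0.108 ] 0.0564 68 axis [ 0.976 -0.218] -12.6 ctr from handle end [ 0.622  -0.1041] hlen 0.085 line off -0.0038<stdin>:21: DeprecationWarning: Arrays of 2-dimensional vectors are deprecated. Use arrays of 3-dimensional vectors instead. (deprecated in NumPy 2.0)
```

```bash
ls pics
```

```text
scene0.png
side0.png
wrist0.png
za.png
zb.png
zz_scene.png
zz_side.png
```

View pics/zz_scene.png

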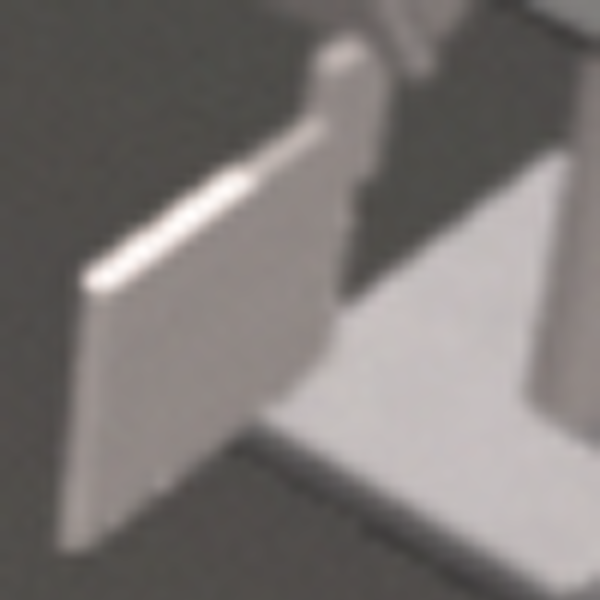

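View pics/zz_side.png

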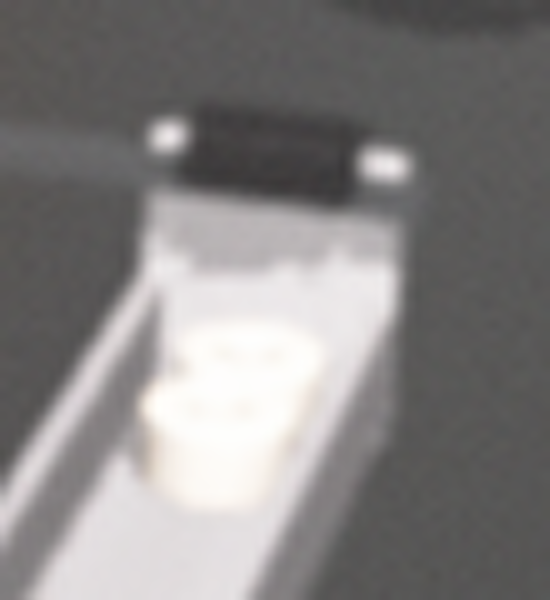

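Run:
```python
from h import *
import pickle
d=pickle.load(open("cams0.pkl","rb"));c=d["scene"]
px=lambda a:np.array(a,float)/12+[365,135]-.46
T=onz(c,px([[82,277],[318,118],[92,292],[355,98]]),.155);B=onz(c,px([[60,550],[98,548],[235,430],[330,352]]),.095)
print("top",T.round(4).tolist());print("bot",B.round(4).tolist())
for a,b in((T[0],T[1]),(B[1],B[2]),(B[1],B[3])):
    e=b-a;print("yaw of x axis",np.degrees(np.arctan2(e[1],e[0])).round(1)-90,"len",np.linalg.norm(e).round(4))
c=d["side"];p2=lambda a:np.array(a,float)/10+[270,225]-.46
print("gate rollers z .19?",[onz(c,p2([[168,135],[385,163]]),z).round(4).tolist() for z in(.17,.19)])
```

```text
top [[0.6457, 0.0991, 0.155], [0.6529, 0.157, 0.155], [0.649, 0.0971, 0.155], [0.6548, 0.1653, 0.155]]
bot [[0.6462, 0.0998, 0.095], [0.6509, 0.1042, 0.095], [0.6524, 0.1435, 0.095], [0.654, 0.171, 0.095]]
yaw of x axis -7.099999999999994 len 0.0583
yaw of x axis -2.0999999999999943 len 0.0393
yaw of x axis -2.5999999999999943 len 0.0669
gate rollers z .19? [[[0.6657, 0.1117, 0.17], [0.6257, 0.1153, 0.17]], [[0.6624, 0.1273, 0.19], [0.6235, 0.1308, 0.19]]]
```

```bash
python3 -m creep '[[[0,0,0,1.7,-3.9,0,1],[0,0,0,1.7,-3.9,0,1],[0,0,0,1.7,-3.9,0,1],[0,0,0,1.7,-3.9,0,1],[0,0,0,1.7,-3.9,0,1],[0,0,0,1.7,-3.9,0,1],[0,0,0,1.7,-3.9,0,1],[0,0,0,1.7,-3.9,0,1]]]'
```

```text
clock: 0.95
tcp_pos: [0.3002, 0.3926, 0.2186]
tool_rot: [0.0, 0.783, 0.622, 0.0]
ft_force: [0.8, -0.2, 1.3]
grip_width: 0.996
```

```bash
python3 -m creep '[[[0,0,0,1.7,-3.9,0,1],[0,0,0,1.7,-3.9,0,1],[0,0,0,1.7,-3.9,0,1],[0,0,0,1.7,-3.9,0,1],[0,0,0,1.7,-3.9,0,1],[0,0,0,1.7,-3.9,0,1],[0,0,0,1.7,-3.9,0,1],[0,0,0,1.7,-3.9,-1,1]]]'
```

```text
clock: 1.75
tcp_pos: [0.4368, 0.0808, 0.2094]
tool_rot: [0.0, 0.783, 0.622, 0.001]
ft_force: [0.8, 1.6, 0.7]
grip_width: 0.999
```

```bash
python3 -m creep '[[[0,0,0,1.7,-3.9,-2,1],[0,0,0,1.7,-3.9,-2,1],[0,0,0.008,1.7,-3.9,-2,1],[0,0,0,1.7,-3.9,-2,1],[0,0,0,0,0,0,1],[0,0,0,0,0,0,1]]]'
python3 - <<'E'
from plant import state, read_camera
import cv2,pickle
d={}
for n in("scene","wrist"):
    c=read_camera(n);d[n]=c
    cv2.imwrite(f"pics/{n}1.png",c["pixels"][:,:,::-1])
pickle.dump(d,open("cams1.pkl","wb"))
s=state();print(s["clock"],s["tcp_pos"],s["tool_rot"],s["ft_force"])
E
```

```text
clock: 2.35
tcp_pos: [0.5033, -0.0747, 0.1279]
tool_rot: [-0.001, 0.781, 0.624, -0.001]
ft_force: [-0.2, -0.5, 1.2]
grip_width: 0.998
2.45 [ 0.50343104 -0.07276836  0.12880711] [-2.56565937e-04  7.80103117e-01  6.25650907e-01  6.01191708e-05] [-0.4333787   0.7477247  -0.12148133]
```

View pics/wrist1.png

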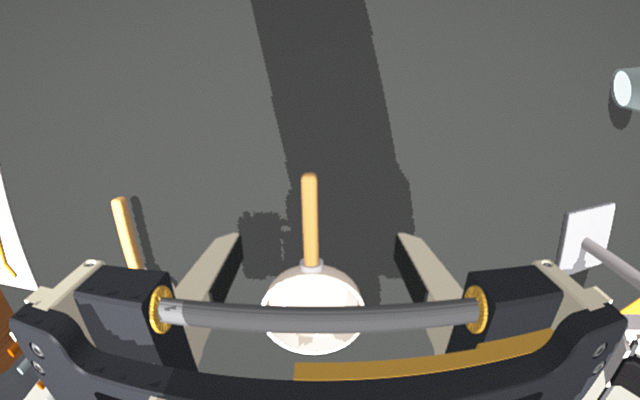

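View pics/scene1.png

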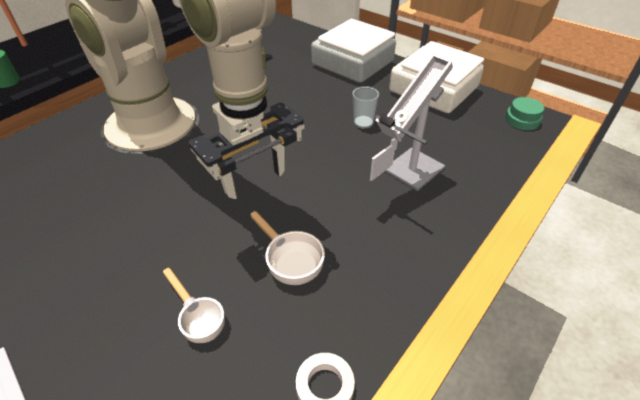

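Run:
```python
from h import *
import pickle
d=pickle.load(open("cams1.pkl","rb"));c=d["wrist"]
P=onz(c,[[309,176],[311,262],[304,220],[317,220]],.038,True);print(P.round(4).tolist())
a=P[1]-P[0];print(np.degrees(np.arctan2(a[1],a[0])))
x0,y0=545,190;cv2.imwrite("pics/zw.png",cv2.resize(c["pixels"][190:285,545:640,::-1],None,fx=6,fy=6,interpolation=2))
```

```text
[[0.4806, -0.0775, 0.038], [0.5622, -0.0947, 0.038], [0.5189, -0.0911, 0.038], [0.5214, -0.0797, 0.038]]
-11.925055029361877
```

View pics/zw.png

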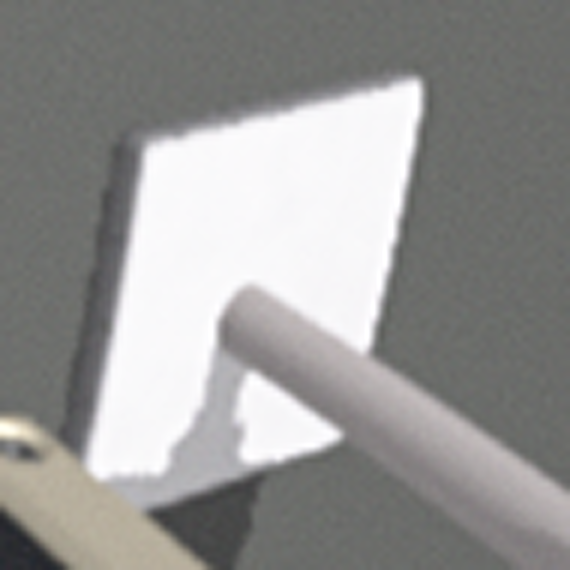

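```bash
python3 - <<'E'
from h import *
import pickle
d=pickle.load(open("cams1.pkl","rb"));c=d["wrist"]
q=np.array([[145,140],[420,82],[90,470],[340,435]])/6+[545,190]-.42
P=onz(c,q,.012,True)[:,:2];print(P.round(4).tolist())
for i,j in((0,1),(0,2),(1,3)):
    e=P[j]-P[i];print(np.degrees(np.arctan2(e[1],e[0])),np.linalg.norm(e))
E
python3 -m creep '[[[0,0,0,0.1,-0.6,0,1],[0,0,0,0,0,-3,1],[0,0,0,0,0,-3,1],[0,0,0,0,0,-3,1],[0,0,0,0,0,-2.0,1],[0,0,0,0,0,-0.8,1],[0,0,0,0,0,0,1]]]'
```

```text
[[0.5992, 0.2301], [0.6112, 0.3371], [0.6813, 0.2257], [0.7072, 0.3271]]
83.5972410829423 0.10770515241929213
-3.086617524312759 0.08225892595548633
-5.952933080468498 0.09658225352749739
clock: 3.15
tcp_pos: [0.5045, -0.0791, 0.0103]
tool_rot: [-0.0, 0.78, 0.626, -0.0]
ft_force: [-0.6, -0.3, 0.3]
grip_width: 1.0
```

```bash
python3 -m creep '[[[0,0,0,0,0,0.1,0],[0,0,0,0,0,0,0],[0,0,0,0,0,0,0],[0,0,0,0,0,0,0],[0,0,0,0,0,0,0],[0,0,0,0,0,0,0],[0,0,0,0,0,0,0],[0,0,0,0,0,0,0]]]'; python3 -m creep '[[[0,0,0,0,0,0,0],[0,0,0,0,0,0,0],[0,0,0,0,0,0,0],[0,0,0,0,0,1,0],[0,0,0,0,0,1,0],[0,0,0,0,0,1,0],[0,0,0,0,0,0,0]]]'
python3 - <<'E'
from plant import state, read_camera
import cv2,pickle
d={}
for n in("scene","side","wrist"):
    c=read_camera(n);d[n]=c
    cv2.imwrite(f"pics/{n}2.png",c["pixels"][:,:,::-1])
pickle.dump(d,open("cams2.pkl","wb"))
E
```

```text
clock: 3.95
tcp_pos: [0.5047, -0.0798, 0.0116]
tool_rot: [-0.0, 0.78, 0.625, -0.0]
ft_force: [0.5, -0.1, 0.6]
grip_width: 0.362
clock: 4.65
tcp_pos: [0.5054, -0.0798, 0.0433]
tool_rot: [0.001, 0.78, 0.625, 0.001]
ft_force: [-0.3, -1.2, -3.1]
grip_width: 0.15
```

View pics/scene2.png

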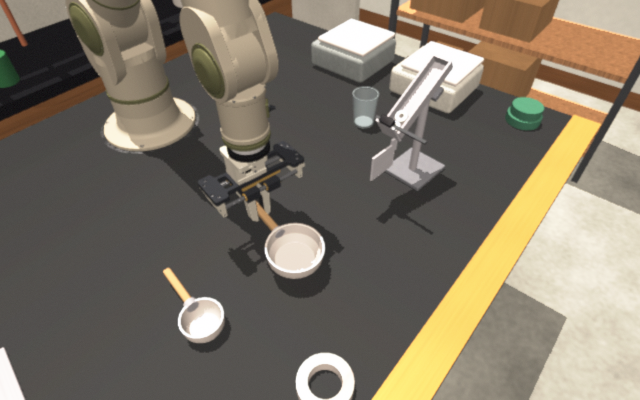

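View pics/side2.png

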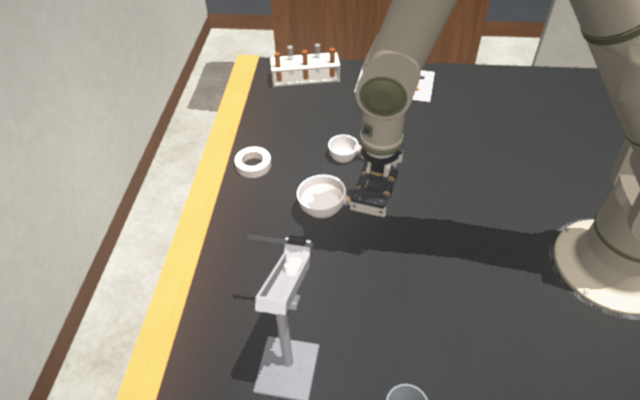

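```bash
python3 -m creep '[[[0,0,0,0,0,1,0],[0,0,0,0,0,1.5,0],[0,0,0,0,0,1.5,0],[0,0,0.02,0,0,1.2,0],[0,0,0.02,-0.2,0.8,0.6,0],[0,0,0.02,-0.4,1.6,0,0],[0,0,0.02,-0.5,2,0,0],[0,0,0.02,-0.5,2,0,0]]]'; python3 -m creep '[[[0,0,0.02,-0.5,2,0,0],[0,0,0.01,-0.5,2,0,0],[0,0,0,-0.5,2,0,0],[0,0,0,-0.5,2,0,0],[0,0,0,-0.5,2,0,0],[0,0,0,-0.5,2,0,0],[0,0,0,-0.5,2,0,0],[0,0,0,-0.5,2,0,0]]]';python3 -m creep '[[[0,0,0,-0.4,1.6,0,0],[0,0,0,-0.3,1.2,0,0],[0,0,0,-0.2,0.7,0,0],[0,0,0,0,0,0,0],[0,0,0,0,0,0,0]]]'
python3 - <<'E'
from plant import state, read_camera
import cv2,pickle
d={}
for n in("scene","side","wrist"):
    c=read_camera(n);d[n]=c
    cv2.imwrite(f"pics/{n}3.png",c["pixels"][:,:,::-1])
pickle.dump(d,open("cams3.pkl","wb"))
s=state();print(s["clock"],s["tcp_pos"],s["tool_rot"],s["ft_force"],s["ft_torque"],s["joints"])
cv2.imwrite("pics/z3.png",cv2.resize(d["scene"]["pixels"][80:260,270:470,::-1],None,fx=3.3,fy=3.3,interpolation=2))
cv2.imwrite("pics/z3b.png",cv2.resize(d["side"]["pixels"][170:330,220:420,::-1],None,fx=3.3,fy=3.3,interpolation=2))
E
```

```text
clock: 5.6
tcp_pos: [0.4882, -0.0146, 0.0997]
tool_rot: [-0.0, 0.748, 0.664, -0.0]
ft_force: [0.6, 0.1, -2.2]
grip_width: 0.149
clock: 6.4
tcp_pos: [0.4479, 0.1455, 0.0995]
tool_rot: [-0.0, 0.738, 0.675, -0.0]
ft_force: [0.2, -0.5, -2.9]
grip_width: 0.151
clock: 6.9
tcp_pos: [0.4397, 0.1788, 0.0996]
tool_rot: [0.0, 0.738, 0.675, -0.0]
ft_force: [-0.4, 0.2, -2.4]
grip_width: 0.149
7.05 [0.43994806 0.1784485  0.09964874] [ 1.34246321e-04  7.38569009e-01  6.74177869e-01 -4.62765319e-05] [ 0.38183436 -0.30240604 -1.7425711 ] [0.01965163 0.29230964 0.00942669] [-0.57476503  0.50378292  0.0972735   2.27321899 -0.129419    0.36943377
  1.11096416]
```

View pics/z3.png

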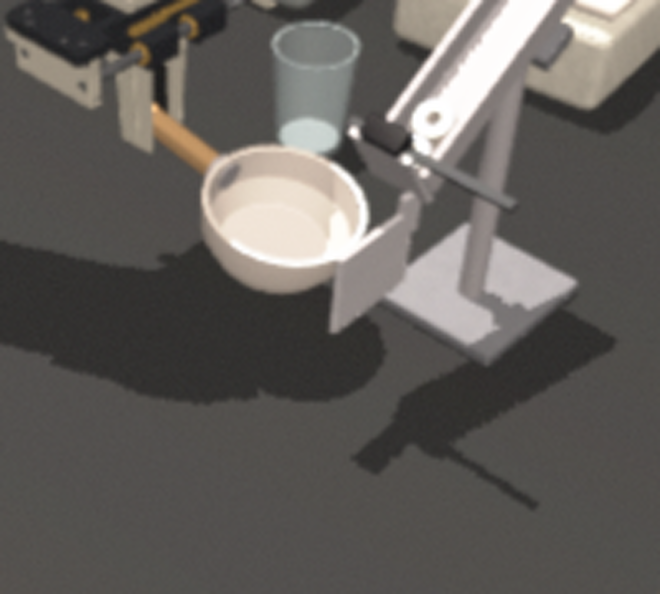

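View pics/z3b.png

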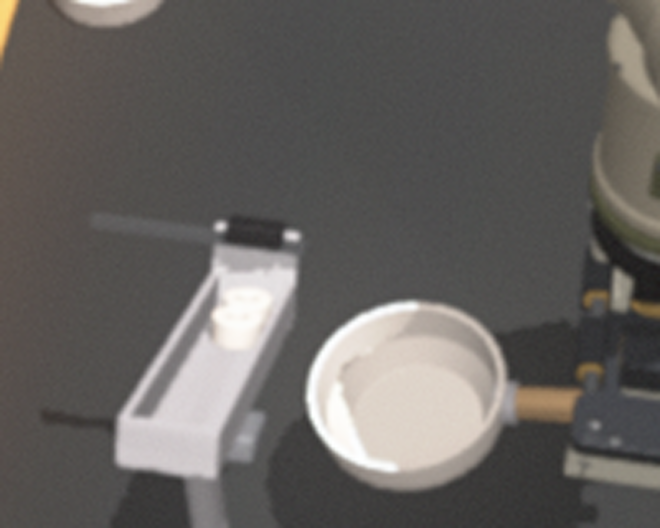

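View pics/wrist3.png

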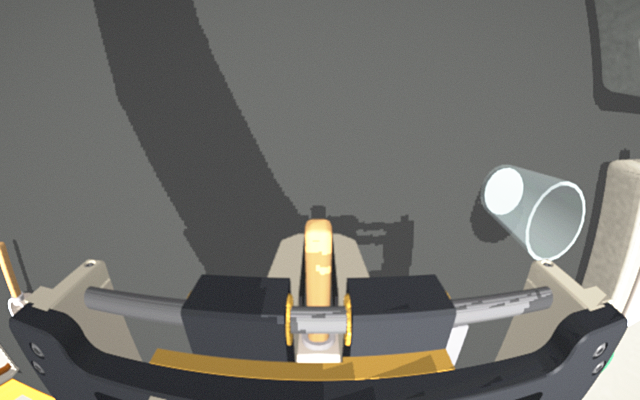

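```bash
cat > rim.py <<'E'
from h import *
import pickle,sys
d=pickle.load(open(sys.argv[1],"rb"));z=float(sys.argv[2]);boxes=eval(sys.argv[3])
for n,(x0,y0,x1,y1) in boxes.items():
    c=d[n];hsv=cv2.cvtColor(c["pixels"][y0:y1,x0:x1],cv2.COLOR_RGB2HSV)
    w=((hsv[...,1]<75)&(hsv[...,2]>120)).astype(np.uint8);w=cv2.morphologyEx(w,cv2.MORPH_OPEN,np.ones((3,3),np.uint8))
    cnt=max(cv2.findContours(w,0,1)[0],key=cv2.contourArea)[:,0]+[x0,y0]
    cam=ray(c,[[0,0]])[0][:2]
    for zz in(z-.01,z,z+.01):
        C=onz(c,cnt,zz)[:,:2];mid=C.mean(0);far=(mid-cam)/np.linalg.norm(mid-cam);s=C[(C-mid)@far>0]
        for _ in range(4):
            k=np.linalg.lstsq(np.c_[2*s,np.ones(len(s))],(s**2).sum(1),rcond=None)[0];r=np.sqrt(k[2]+k[:2]@k[:2]);e=np.abs(np.linalg.norm(s-k[:2],axis=1)-r);s=s[e<.0025]
        print(n,round(zz,3),k[:2].round(4),r.round(4),len(s))
E
python3 rim.py cams3.pkl .133 '{"scene":(325,118,384,175),"side":(308,255,380,320)}'
```

```text
scene 0.123 [0.5557 0.1778] 0.0525 14
scene 0.133 [0.5631 0.1668] 0.0516 14
scene 0.143 [0.5705 0.1557] 0.0506 14
side 0.123 [0.5568 0.1749] 0.0539 78
side 0.133 [0.5566 0.1814] 0.0532 78
side 0.143 [0.5564 0.1879] 0.0525 78
```

Run:
```python
import pickle,cv2
d=pickle.load(open("cams3.pkl","rb"))
a=cv2.resize(d["scene"]["pixels"][110:180,315:405,::-1],None,fx=8,fy=8,interpolation=2)
b=cv2.resize(d["side"]["pixels"][250:330,300:400,::-1],None,fx=7,fy=7,interpolation=2)
cv2.imwrite("pics/e3a.png",a);cv2.imwrite("pics/e3b.png",b)
```

```text
(no output)
```

View pics/e3a.png

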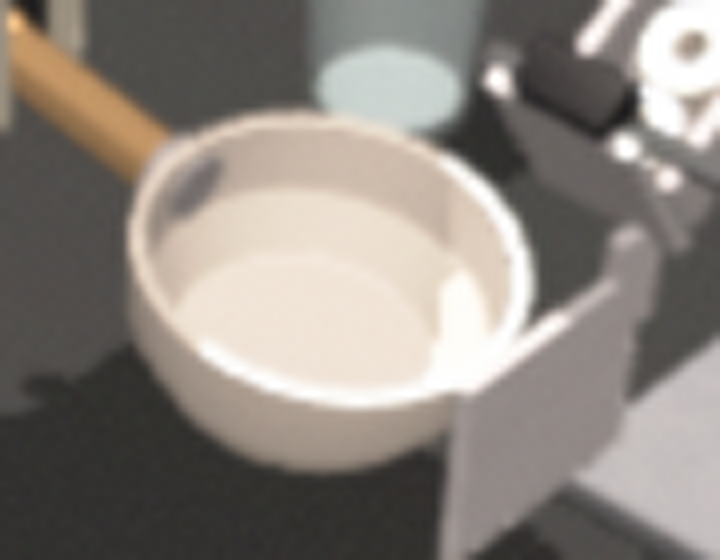

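View pics/e3b.png

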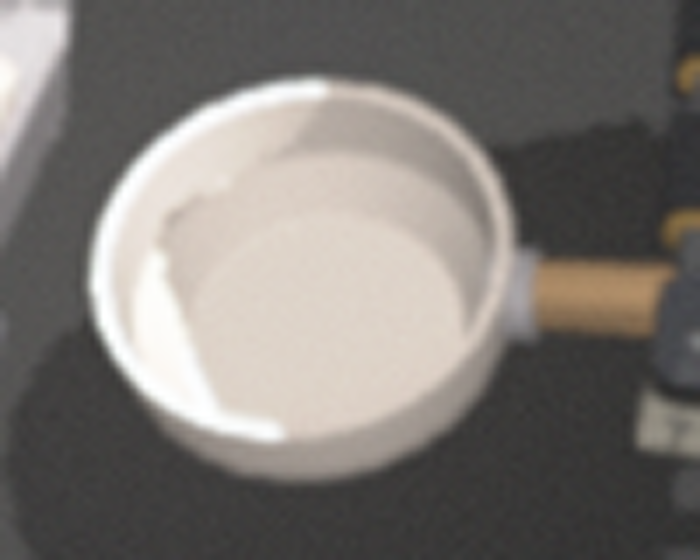

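Run:
```python
from h import *
import pickle
from scipy.optimize import least_squares
d=pickle.load(open("cams3.pkl","rb"))
A=np.array([(130,225),(200,130),(270,112),(340,117),(420,140),(480,180),(520,230),(535,285),(430,397),(345,405),(270,392),(210,360),(160,310),(133,262)])/8+[315,110]-.44
B=np.array([(90,285),(105,225),(150,155),(220,100),(300,78),(370,85),(440,120),(490,170),(517,235),(500,330),(440,395),(360,430),(280,438),(210,425),(150,390),(110,340)])/7+[300,250]-.43
ea=cv2.fitEllipse(A.astype(np.float32));eb=cv2.fitEllipse(B.astype(np.float32));print(ea,eb)
C,g=tri(d["scene"],[ea[0]],d["side"],[eb[0]]);print("centre",C.round(4),"gap",g.round(4))
# plane n: rays of rim points meet plane through C at radius .055
def f(p):
    n=np.array([p[3],p[4],1]);n/=np.linalg.norm(n);o=[]
    for nme,U in(("scene",A),("side",B)):
        c0,dd=ray(d[nme],U);X=c0+dd*(((p[:3]-c0)@n)/(dd@n))[:,None];o.append(np.linalg.norm(X-p[:3],axis=1)-.055)
    return np.concatenate(o)
s=least_squares(f,[*C,0,0]);print(s.x.round(4),np.abs(s.fun).mean())
# ferrule/handle junction top centre
print(tri(d["scene"],[np.array([160,160])/8+[315,110]],d["side"],[np.array([535,270])/7+[300,250]]))
```

```text
((355.9980773925781, 141.94583129882812), (35.69902801513672, 51.43201446533203), 104.53621673583984) ((343.282470703125, 286.8478698730469), (51.054080963134766, 60.65673828125), 80.80111694335938)
centre [0.5595 0.1689 0.1086] gap 0.003
[ 0.5598  0.1682  0.1112  0.1666 -0.0157] 0.0011449626393355066
(array([0.49996525, 0.1706328 , 0.11212072]), np.float64(0.0033685829825802964))
```

```bash
python3 -m creep '[[[0,0,0,0,-0.9,0,0],[0,0,0,0,-1.0,0,0],[-0.003,-0.03,0,0.4,0,0,0],[-0.003,-0.03,0,0.4,0,0,0],[-0.003,-0.03,0,0.4,0,0,0],[-0.003,-0.04,0,0.4,0,0,0],[-0.003,-0.034,0,0.4,0,0,0],[0,0,0,0,0,0,0]]]'
python3 - <<'E'
from plant import state, read_camera
import cv2,pickle
d={}
for n in("scene","side"):
    c=read_camera(n);d[n]=c
pickle.dump(d,open("cams4.pkl","wb"))
s=state();print(s["clock"],s["tcp_pos"],s["tool_rot"],s["ft_force"],s["ft_torque"],s["joints"])
a=cv2.resize(d["scene"]["pixels"][110:180,315:405,::-1],None,fx=8,fy=8,interpolation=2)
b=cv2.resize(d["side"]["pixels"][240:320,290:390,::-1],None,fx=7,fy=7,interpolation=2)
cv2.imwrite("pics/e4a.png",a);cv2.imwrite("pics/e4b.png",b)
E
```

```text
clock: 7.85
tcp_pos: [0.4591, 0.1592, 0.0995]
tool_rot: [0.061, 0.736, 0.672, 0.055]
ft_force: [-0.2, 0.7, -2.0]
grip_width: 0.15
7.95 [0.45949258 0.15960471 0.09963651] [0.06059387 0.7357877  0.6722611  0.05486207] [ 0.10424657  0.43186256 -2.23217897] [0.08173436 0.50024247 0.01148365] [-0.67077639  0.49464096  0.21517731  2.36389848 -0.0759791   0.15604788
  1.06716289]
```

View pics/e4a.png

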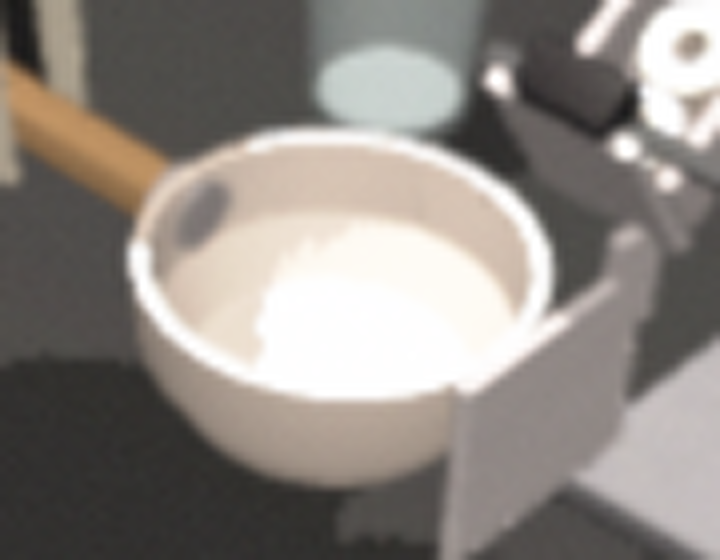

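View pics/e4b.png

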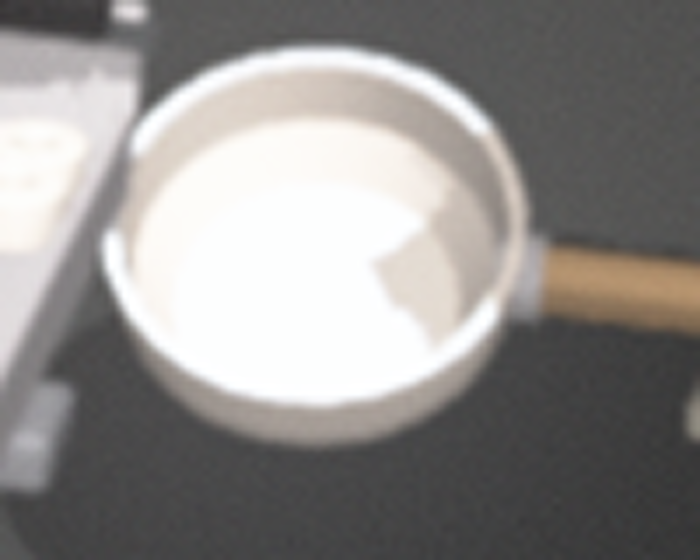

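```bash
cat > circ.py <<'E'
from h import *
from scipy.optimize import least_squares
def circ(d,A,B):
    ea=cv2.fitEllipse(A.astype(np.float32));eb=cv2.fitEllipse(B.astype(np.float32))
    C,g=tri(d["scene"],[ea[0]],d["side"],[eb[0]]);print("centre",C.round(4),"gap",g.round(4))
    def f(p):
        n=np.array([p[3],p[4],1]);n/=np.linalg.norm(n);o=[]
        for nme,U in(("scene",A),("side",B)):
            c0,dd=ray(d[nme],U);X=c0+dd*(((p[:3]-c0)@n)/(dd@n))[:,None];o.append(np.linalg.norm(X-p[:3],axis=1)-.055)
        return np.concatenate(o)
    s=least_squares(f,[*C,0,0]);print("centre,tilt",s.x.round(4),np.abs(s.fun).mean().round(4))
E
python3 - <<'E'
from circ import *
import pickle
d=pickle.load(open("cams4.pkl","rb"))
A=np.array([(130,255),(150,200),(200,160),(270,135),(340,127),(420,140),(490,170),(535,215),(553,265),(545,310),(345,400),(270,388),(210,360),(160,320),(450,385)])/8+[315,110]-.44
B=np.array([(103,250),(130,300),(180,350),(240,387),(310,402),(380,396),(440,370),(500,305),(527,230),(515,170),(490,128),(440,85),(380,57),(310,45),(240,56),(180,90),(135,140)])/7+[290,240]-.43
circ(d,A,B)
E
```

```text
centre [0.5763 0.1497 0.1272] gap 0.003
centre,tilt [ 0.5765  0.1487  0.1296  0.0146 -0.0138] 0.0011
```

```bash
python3 -m creep '[[[0,0,0,0,-0.1,0.4,0],[0,0,0,0.5,-0.04,0,0],[0,0,0,0.5,-0.04,0,0],[0,0,0,0.5,-0.04,0,0],[0,0,0,0.5,-0.04,0,0],[0,0,0,0.5,-0.05,0,0],[0,0,0,0.5,-0.05,0,0],[0,0,0,0.5,-0.05,0,0]]]'
python3 - <<'E'
from plant import state, read_camera
import cv2,pickle
d={}
for n in("scene",):
    c=read_camera(n);d[n]=c
a=cv2.resize(d["scene"]["pixels"][80:200,315:455,::-1],None,fx=5.5,fy=5,interpolation=2)
cv2.imwrite("pics/e5a.png",a)
E
```

```text
clock: 8.75
tcp_pos: [0.495, 0.1561, 0.1035]
tool_rot: [0.061, 0.736, 0.672, 0.055]
ft_force: [-1.0, -0.3, -1.7]
grip_width: 0.147
```

View pics/e5a.png

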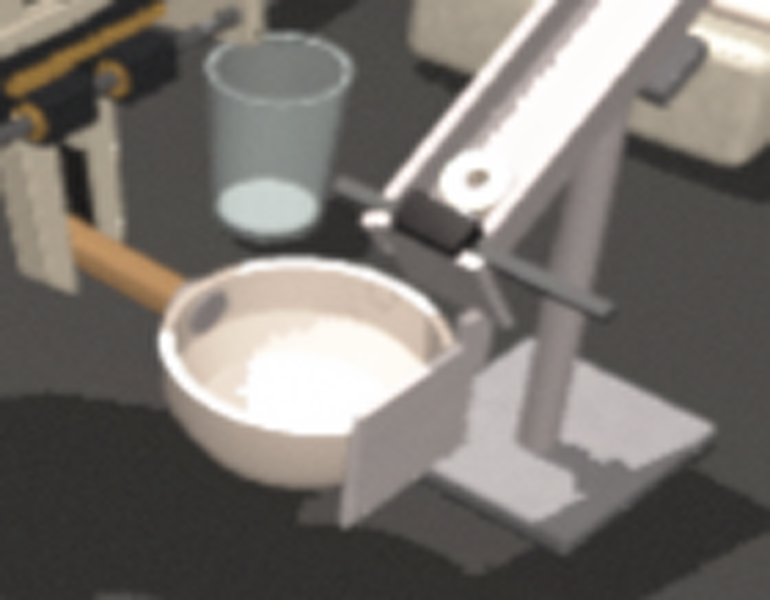

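```bash
python3 - <<'E'
from h import *
import pickle
c=pickle.load(open("cams0.pkl","rb"))["scene"]
P=onz(c,[[315+355/5.5-.4,80+425/5-.4],[315+342/5.5-.4,80+522/5-.4]],.155);Q=onz(c,[[315+342/5.5-.4,80+522/5-.4]],.095);print(P[0],Q)
E
python3 -m creep '[[[0,0,0,0.5,-0.04,0,0],[0,0,0,0.5,-0.04,0,0],[0,0,0,0.5,-0.04,0,0],[0,0,0,0.5,-0.05,0,0]]]'
```

```text
[0.66868203 0.09155284 0.155     ] [[0.66356591 0.10014392 0.095     ]]
clock: 9.2
tcp_pos: [0.5151, 0.1544, 0.1036]
tool_rot: [0.061, 0.736, 0.672, 0.055]
ft_force: [-1.1, -0.7, -1.8]
grip_width: 0.143
```

```bash
python3 -m creep '[[[0,0,0,0.5,-0.04,0,0],[0,0,0,0.35,-0.03,0,0],[0,0,0,0,0,0,0],[0,0,0,0,0,0,0],[0,0,0,0,0,0,0],[0,0,0,0,0,0,0],[0,0,0,0,0,0,0],[0,0,0,0,0,0,0]]]'
python3 - <<'E'
from plant import state, read_camera
import cv2,pickle
d={}
for n in("scene","side"):
    c=read_camera(n);d[n]=c
a=cv2.resize(d["scene"]["pixels"][80:200,315:455,::-1],None,fx=5.5,fy=5,interpolation=2)
cv2.imwrite("pics/e6a.png",a)
b=cv2.resize(d["side"]["pixels"][220:320,260:390,::-1],None,fx=6,fy=6,interpolation=2)
cv2.imwrite("pics/e6b.png",b)
E
```

```text
clock: 10.0
tcp_pos: [0.5231, 0.1538, 0.1036]
tool_rot: [0.061, 0.736, 0.672, 0.055]
ft_force: [-1.4, 0.2, -2.7]
grip_width: 0.146
```

View pics/e6a.png

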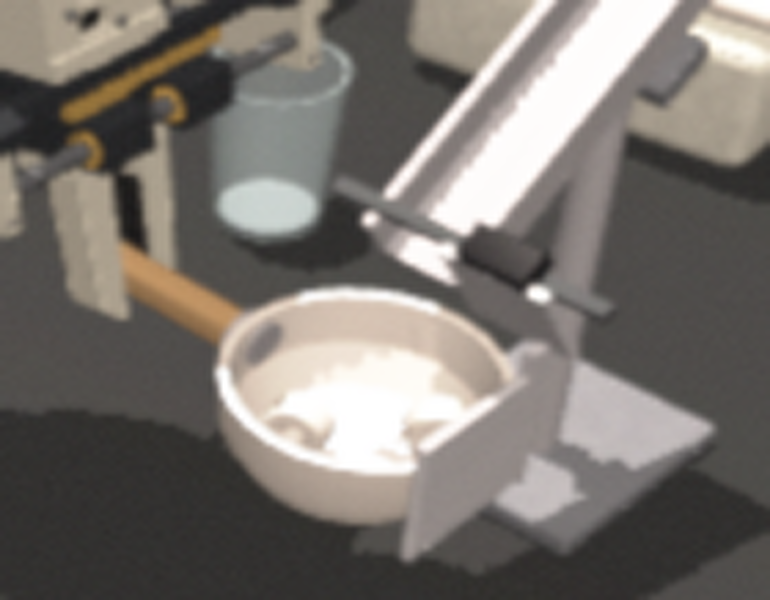

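View pics/e6b.png

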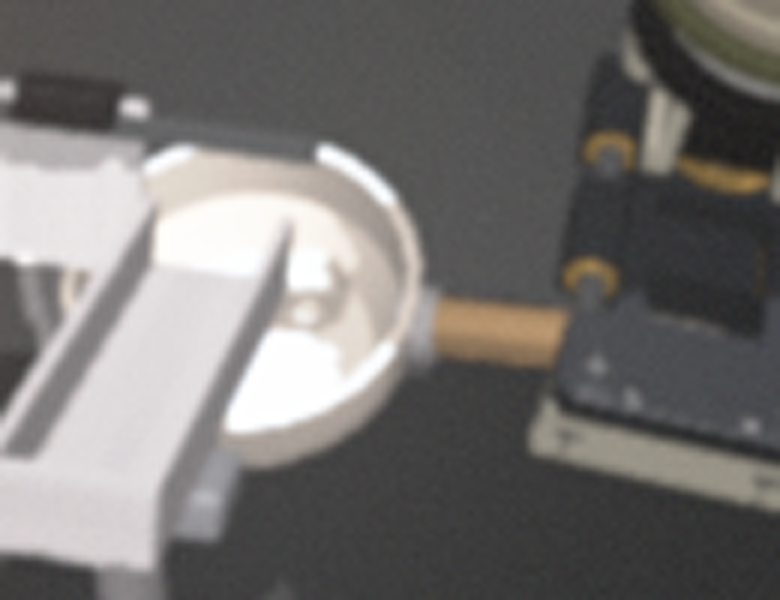

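```bash
python3 -m creep '[[[0,0,0,-0.3,0.03,0,0],[0,0,0,-0.6,0.05,0,0],[0,0,0,-0.8,0.07,0,0],[0,0,0,-0.9,0.08,0,0],[0,0,0,-0.9,0.08,0,0],[0,0,0,-0.9,0.08,0,0],[0,0,0,-0.9,0.08,0,0],[0,0,0,-0.6,0.05,0,0]]]';python3 -m creep '[[[0,0,0,-0.3,-0.5,0,0],[0,0,0,0,-1,0,0],[0,0,0,0.2,-1.5,0,0],[0,0,0,0.4,-1.8,0,0],[0,0,0,0.5,-1.8,0,0],[0,0,0,0.5,-1.8,0,0],[0,0,0,0.5,-1.8,0,0],[0,0,0,0.5,-1.8,0,0]]]';python3 -m creep '[[[0,0,0,0.5,-1.8,0,0],[0,0,0,0.5,-1.5,0,0],[0,0,0,0.4,-1.2,0,0],[0,0,0,0.3,-0.7,0,0],[0,0,0,0.2,-0.3,0,0],[0,0,0,0,0,0,0],[0,0,0,0,0,0,0]]]'
python3 - <<'E'
from plant import state, read_camera
import cv2,pickle
d={}
for n in("scene","side"):
    c=read_camera(n);d[n]=c
    cv2.imwrite(f"pics/{n}7.png",c["pixels"][:,:,::-1])
pickle.dump(d,open("cams7.pkl","wb"))
s=state();print(s["clock"],s["tcp_pos"],s["ft_force"],s["ft_torque"])
E
```

```text
clock: 10.9
tcp_pos: [0.4632, 0.1591, 0.1036]
tool_rot: [0.061, 0.735, 0.673, 0.055]
ft_force: [-0.6, -0.0, -3.1]
grip_width: 0.15
clock: 11.7
tcp_pos: [0.4876, 0.037, 0.1036]
tool_rot: [0.061, 0.736, 0.672, 0.055]
ft_force: [-0.6, 0.3, -3.5]
grip_width: 0.143
clock: 12.4
tcp_pos: [0.5061, -0.0156, 0.1036]
tool_rot: [0.061, 0.735, 0.673, 0.055]
ft_force: [0.0, 0.5, -2.3]
grip_width: 0.147
12.5 [ 0.50603211 -0.0154027   0.10355991] [-0.25199504  0.74613547 -2.74269866] [ 0.05407828  0.47052465 -0.00335282]
```

View pics/scene7.png

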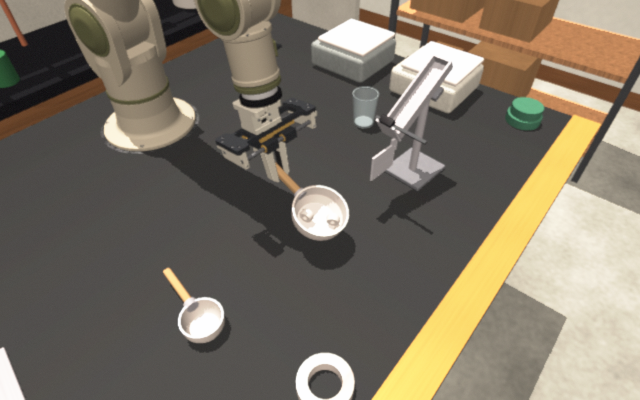

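View pics/side7.png

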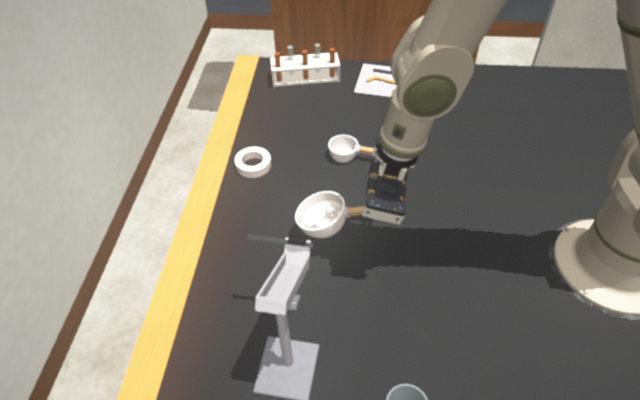

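Both rings sit in the dish, the chute is empty and the gate is shut again. I'll check the dish's tilt before setting it down.

Run:
```python
import pickle,cv2
d=pickle.load(open("cams7.pkl","rb"))
cv2.imwrite("pics/e7a.png",cv2.resize(d["scene"]["pixels"][175:250,270:360,::-1],None,fx=8,fy=8,interpolation=2))
cv2.imwrite("pics/e7b.png",cv2.resize(d["side"]["pixels"][180:250,280:370,::-1],None,fx=8,fy=8,interpolation=2))
```

```text
(no output)
```

View pics/e7a.png

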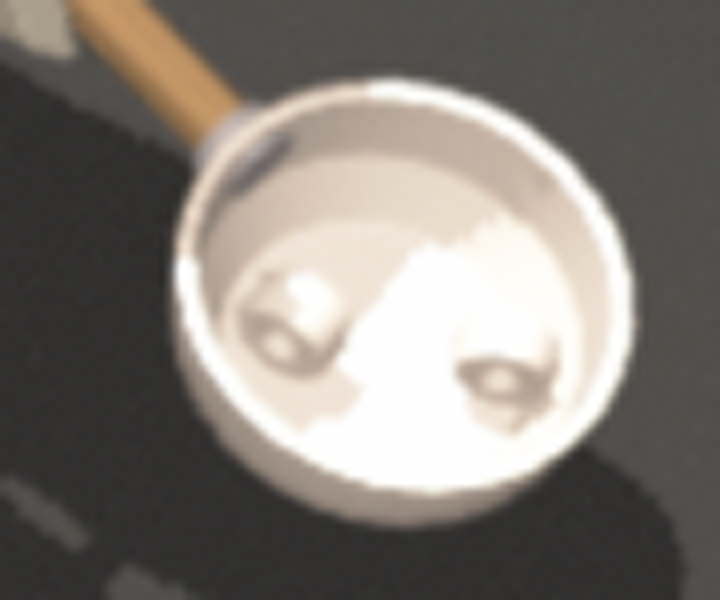

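View pics/e7b.png

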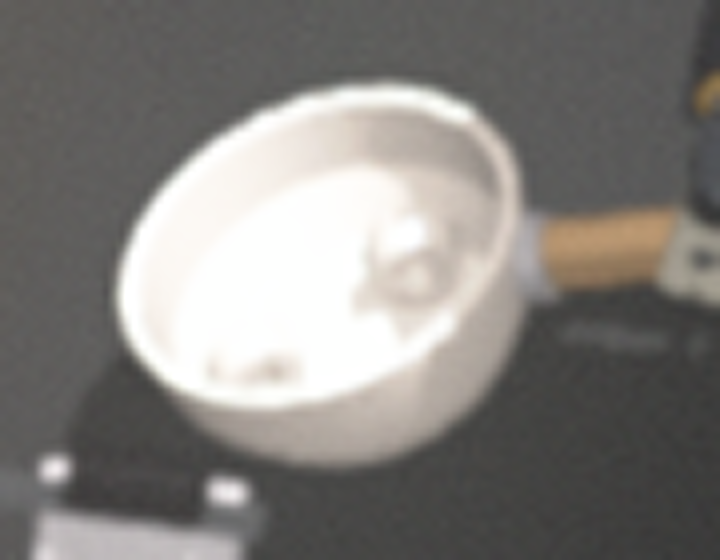

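Run:
```python
from circ import *
import pickle
d=pickle.load(open("cams7.pkl","rb"))
A=np.array([(175,270),(185,205),(225,145),(290,100),(370,80),(450,87),(520,120),(585,180),(620,235),(635,300),(615,380),(570,440),(500,480),(420,490),(330,460),(260,410),(200,340)])/8+[270,175]-.44
B=np.array([(117,290),(135,230),(190,160),(260,110),(340,86),(410,83),(470,105),(510,150),(520,210),(490,285),(440,335),(370,380),(290,405),(220,403),(160,370),(128,330)])/8+[280,180]-.44
circ(d,A,B)
```

```text
centre [ 0.6192 -0.0254  0.0947] gap 0.0026
centre,tilt [ 0.6198 -0.0248  0.0972  0.3336 -0.0032] 0.001
```

```bash
python3 -m creep '[[[0,0,0,0,0,-0.4,0],[0,0,0,0,0,-0.7,0],[0,0,0,0,0,-0.7,0],[0,0,0,0,0,-0.7,0],[0,0,0,0,0,-0.5,0],[0,0,0,0,0,-0.4,0],[0,0,0,0,0,-0.4,0],[0,0,0,0,0,-0.4,0]]]';python3 -m creep '[[[0,0,0,0,0,-0.4,0],[0,0,0,0,0,-0.4,0],[0,0,0,0,0,-0.4,0],[0,0,0,0,0,-0.4,0],[0,0,0,0,0,-0.4,0],[0,0,0,0,0,-0.4,0]]]'
python3 - <<'E'
from plant import state, read_camera
import cv2,pickle
d={}
for n in("scene","side"):
    c=read_camera(n);d[n]=c
pickle.dump(d,open("cams8.pkl","wb"))
s=state();print(s["clock"],s["tcp_pos"],s["ft_force"],s["ft_torque"])
cv2.imwrite("pics/e8a.png",cv2.resize(d["scene"]["pixels"][175:275,240:360,::-1],None,fx=5.8,fy=5.8,interpolation=2))
E
```

```text
clock: 13.3
tcp_pos: [0.5066, -0.0158, 0.0626]
tool_rot: [0.059, 0.736, 0.673, 0.054]
ft_force: [-4.2, 0.6, 4.1]
grip_width: 0.147
clock: 13.9
tcp_pos: [0.506, -0.0156, 0.0387]
tool_rot: [0.059, 0.736, 0.673, 0.054]
ft_force: [-3.9, 0.3, 2.8]
grip_width: 0.146
14.0 [ 0.50612699 -0.01563296  0.038587  ] [-2.69985932  0.36971364  2.65861935] [0.07616373 0.45082396 0.02651659]
```

View pics/e8a.png

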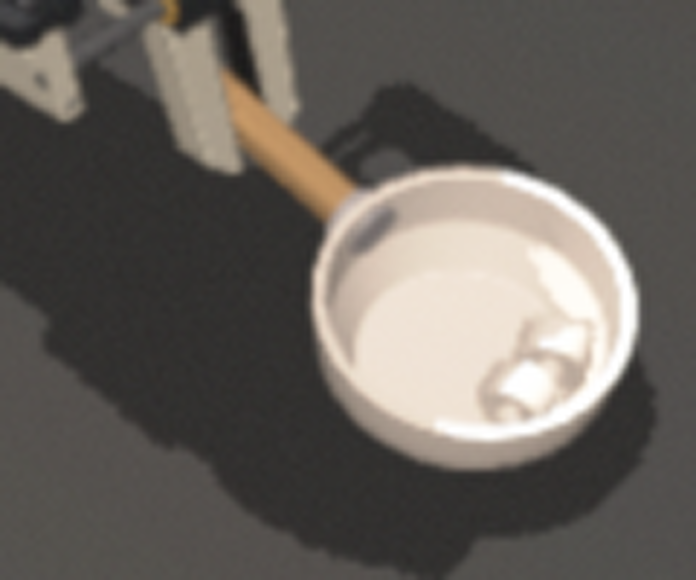

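Both rings are in the dish at its far side, and it is pivoting level as I hoped. I'll keep lowering gently.

```bash
python3 -m creep '[[[0,0,0,0,0,-0.4,0],[0,0,0,0,0,-0.4,0],[0,0,0,0,0,-0.4,0],[0,0,0,0,0,-0.4,0],[0,0,0,0,0,-0.4,0],[0,0,0,0,0,-0.3,0],[0,0,0,0,0,-0.2,0],[0,0,0,0,0,0,0]]]'
python3 - <<'E'
from plant import state, read_camera
import cv2,pickle
d={}
for n in("scene","side"):
    c=read_camera(n);d[n]=c
pickle.dump(d,open("cams9.pkl","wb"))
s=state();print(s["clock"],s["tcp_pos"],s["ft_force"],s["ft_torque"])
cv2.imwrite("pics/e9a.png",cv2.resize(d["scene"]["pixels"][175:275,240:360,::-1],None,fx=5.8,fy=5.8,interpolation=2))
cv2.imwrite("pics/e9b.png",cv2.resize(d["side"]["pixels"][170:250,280:380,::-1],None,fx=7,fy=7,interpolation=2))
E
```

```text
clock: 14.8
tcp_pos: [0.5067, -0.016, 0.0141]
tool_rot: [0.059, 0.736, 0.672, 0.054]
ft_force: [-1.7, 0.7, 1.8]
grip_width: 0.148
14.9 [ 0.50692988 -0.01601025  0.01441759] [-1.8233731   0.75730103  0.91391711] [0.0889959  0.41597854 0.02134012]
```

View pics/e9a.png

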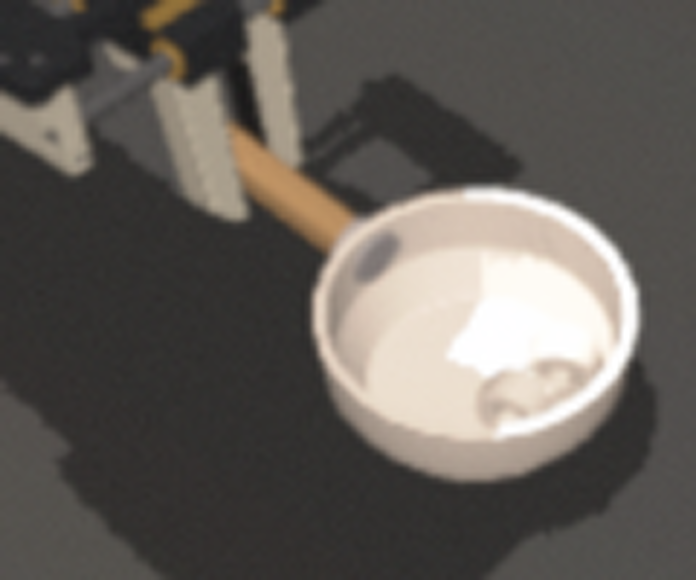

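View pics/e9b.png

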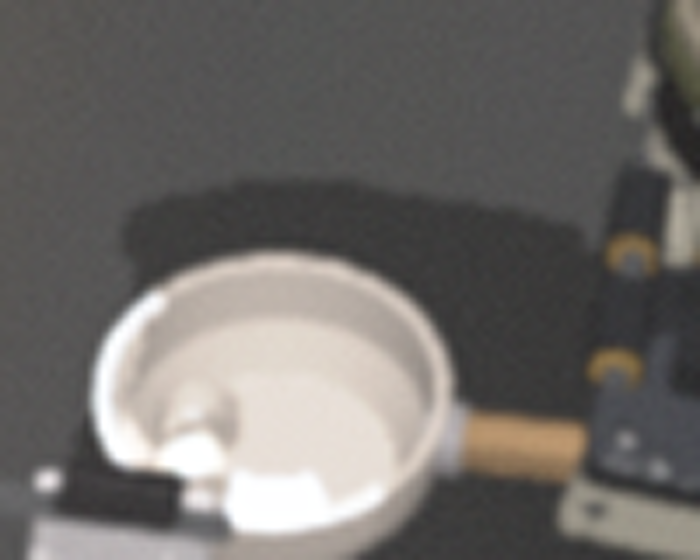

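```bash
python3 -m creep '[[[0,0,0,0,0,-0.1,0],[0,0,0,0,0,-0.1,0],[0,0,0,0,0,-0.05,0],[0,0,0,0,0,0,0]]]'
```

```text
clock: 15.3
tcp_pos: [0.5069, -0.016, 0.0121]
tool_rot: [0.06, 0.736, 0.672, 0.054]
ft_force: [-4.1, 0.5, 6.1]
grip_width: 0.149
```

```bash
python3 -m creep '[[[0,0,0,0,0,-0.03,0],[0,0,0,0,0,0,0.25],[0,0,0,0,0,0,0.5],[0,0,0,0,0,0,0.7],[0,0,0,0,0,0,0.7],[0,0,0,0,0,0,0.7]]]'; python3 -m creep '[[[0,0,0,-0.1,0,0.8,0.7],[0,0,0,-0.2,0,1.5,0.7],[0,0,0,-0.3,0,2,0.7],[0,0,0,-0.3,0,2,0.7],[0,0,0,-0.3,0,2,0.7],[0,0,0,-0.3,0,2,0.7],[0,0,0,0,0,0,0.7],[0,0,0,0,0,0,0.7]]]'
python3 - <<'E'
from plant import state, read_camera
import cv2,pickle
d={}
for n in("scene","side"):
    c=read_camera(n);d[n]=c
    cv2.imwrite(f"pics/{n}10.png",c["pixels"][:,:,::-1])
pickle.dump(d,open("cams10.pkl","wb"))
s=state();print(s["clock"],s["tcp_pos"],s["ft_force"],s["qd"])
cv2.imwrite("pics/e10a.png",cv2.resize(d["scene"]["pixels"][175:275,240:360,::-1],None,fx=5.8,fy=5.8,interpolation=2))
E
```

```text
clock: 15.9
tcp_pos: [0.5071, -0.0161, 0.0116]
tool_rot: [0.06, 0.736, 0.672, 0.054]
ft_force: [-0.4, -0.4, 0.6]
grip_width: 0.53
clock: 16.7
tcp_pos: [0.4935, -0.0171, 0.1087]
tool_rot: [0.061, 0.736, 0.672, 0.054]
ft_force: [-0.2, -0.5, -0.9]
grip_width: 0.701
16.8 [ 0.49305851 -0.01681297  0.1079159 ] [0.0900738  0.56926721 0.21163614] [-0.00892643  0.00848841 -0.00027169  0.00058338 -0.00633821  0.0019009
  0.00654631]
```

View pics/e10a.png

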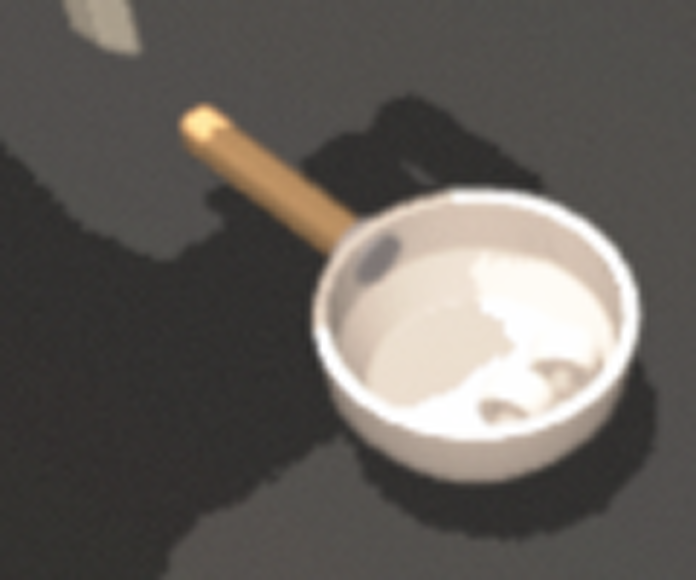

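View pics/side10.png

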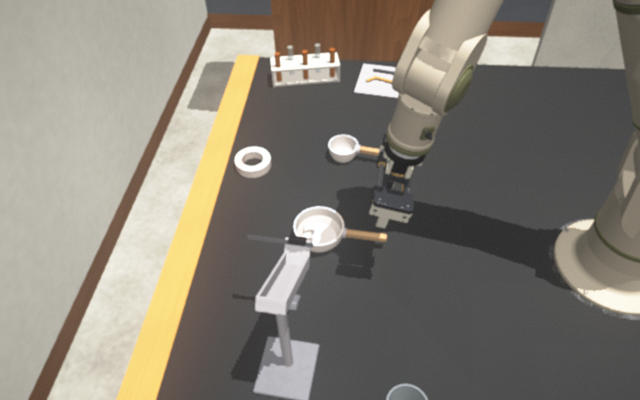

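```bash
python3 rim.py cams10.pkl .045 '{"scene":(285,195,360,265),"side":(285,195,350,250)}'
```

```text
scene 0.035 [ 0.6177 -0.0184] 0.056 75
scene 0.045 [ 0.6231 -0.0249] 0.0552 76
scene 0.055 [ 0.6285 -0.0315] 0.0543 76
side 0.035 [ 0.623  -0.0363] 0.0561 73
side 0.045 [ 0.6221 -0.028 ] 0.0554 73
side 0.055 [ 0.6212 -0.0198] 0.0548 73
```

The dish is standing flat on the bench: both views agree on the rim at 45 mm height. Both rings are in it and the gripper is clear.

```bash
python3 -c "
from plant import job_done
print(job_done())"
```

```text
the job is handed in; nothing more can be done
None
```

The dish is standing upright on the bench with both rings in it, and I handed the job in at about 17 s of the 43 s allowed.

I gripped the larger dish by its handle, lifted it under the chute's lip and pushed the gate plate back with its rim, about 47 mm by my estimate. Both rings slid in. I then backed out, set the dish down at about (0.62, -0.03), let go and raised the gripper clear.

**Last checks:**
- **Upright:** the scene and side cameras both fit a level rim at 45 mm height, with centres within 3 mm of each other.
- **Rings:** both show in the dish, and the chute was empty once they had dropped.
- **Gripper and gate:** the gripper is about 10 cm up and the force reading is under 1 N. The gate had shut again.

**What went less than cleanly:**
- **Dish sagging:** the dish drooped in the grip, about 9° while I carried it to the chute. I tilted the tool to level it before pushing.
- **Setting down:** it drooped again to about 18° as I carried it away with the rings. I could not level that one because a wrist joint was near its limit. Instead I lowered the dish front edge first and let it pivot flat on the bench, with readings of about 7 N at most.
- **Overshoot:** I went about 18 mm too far to the left on the way to the chute and corrected it before touching the gate.

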